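# Load, pin and hold shut a clamshell tacking jig

## Task

Roll the tube along the top of the tacking jig into its vee nest without lifting it off the jig, swing the hinged upper half over it, then push the red-headed pin down through the brass-ringed hole until its steel collar sits flat on the upper half and the two halves are fully shut. The nest is sprung and lifts the upper half ajar when nobody pushes, so finish while you are still pushing down and holding the jig shut, ready for tacking. Leave the yellow pin, the bin, the welded grille and the hammer where they are.

Things in the scene. Friction and masses are not known exactly. Their poses are not given: they have to be found in the camera images.
- jig: fixed jig: base plate 150 x 300 x 12 mm, on it the steel lower half, 110 mm wide, flat mating face 55 mm above the bench. Origin: centre of the plate's underside; own x along hinge and nest, +y to the hinge, z up. Own y: yellow end stop (5 mm high) -120 to -114, loading face -114 to 15, nest 15 to 55. Pin hole of the lower half at x 0, y -40: 14 mm wide, 43 deep, under the upper half's hole
- hinge (a point): middle of the hinge axis (along own x), 61 mm above the bench, 70 mm from the nest's line and 105 mm from the jig's middle; axes as jig. The lower half's hinge knuckles reach 9 mm above and 9 mm beyond it
- leaf (a joint): angle of the aluminium upper half, rad: 0 shut flat on the lower half, 1.57 upright, 1.9 leaning back on its stop. Starts open; once pushed past upright it sinks shut by its own weight (0.55 kg, damped hinge, up to 2.5 s). Resting on the tube in the raised nest it reads about 0.057. Plate 100 mm wide, 12 thick, mid-plane through the hinge axis, 170 mm long plus a 17 mm black finger tab
- leaf_hole (a point): middle of the brass-ringed pin hole, on the upper half's outer (top when shut) face, 6 mm outside its mid-plane, 145 mm from the hinge axis; hole 14 mm wide, right through the 12 mm plate. Axes are the upper half's: z the outer normal (up when shut), y towards the hinge. Between hole and hinge, 46 to 94 mm from the hinge, two saddle straps arch 19 mm above the mid-plane with a window between them
- nest (a point): fixed point in the middle of the vee nest, level with the mating face, where the tube's axis lies when the halves are shut; axes as jig. The nest is a 90 degree vee, 40 mm wide at the top, on springs: with the halves ajar the tube's axis lies 4 mm above this point. Shutting the halves by a push at the pin hole takes about 9 N, then they stop hard
- tube: rust-brown steel tube, 30 mm diameter, 140 mm long, about 0.28 kg. Origin at its centre, on its axis; own x along the axis. It starts lying across the loading face, parallel to the nest, 15 mm above the face, free to roll: it rolls when pushed from behind at or below the height of its axis, and binds when pushed above it
- pin: the locating pin with the red grip, upright. Origin on its axis at the underside of the steel collar, which bears on the upper half; z up. Below: steel shank 12 mm diameter, 40 mm long, its last 9 mm tapering to 5 mm. Above: collar 30 mm wide, 5 high, then the round red grip, 24 mm diameter, up to 44 mm. About 0.12 kg. Starts parked in either hole of the pin block, collar on its top
- spare_pin: the yellow-gripped pin in the other hole of the block, same grip and collar but a shank of only 28 mm: leave it
- pin_block: fixed drilled steel block 55 x 115 x 45 mm high, origin at the centre of its underside; holes 14 mm wide at own y -28 and +28 mm
- bin: blue open bin 160 x 110 x 70 mm high with rods in it, origin at the centre of its underside: leave it
- grille: a welded grille of rust-brown bars, 160 x 100 x 27 mm high, origin at the centre of its underside: leave it
- hammer: a hammer lying on the bench, handle towards its own -x, about 26 cm long, origin under its middle: leave it

How it is judged:
On the way, in this order (a step that is already met when the one before it is completed fails the run):
1. the tube lies in the vee nest, upper half still open (distance between tube and nest below 0.016 m and z of tube in the frame of nest below 0.0065 m and angle between the x axis of tube and the x axis of jig, either way round below 0.06 rad and value of joint leaf above 0.5 rad), for 0.2 s.
2. the upper half is down on the tube, pin not yet in it (value of joint leaf below 0.09 rad and distance between tube and nest below 0.016 m and distance between pin and leaf_hole above 0.04 m), for 0.2 s.
At the end, for the whole second after the job is handed in: Robot still pushing (over 3 N): upper half shut within 0.018 rad; tube in the nest within 3 mm of its line and 16 mm along it; red pin upright in the hole, collar within 3 mm of the upper half's face; all at rest (value of joint leaf below 0.018 rad and y of tube in the frame of nest between -0.003 and 0.003 m and z of tube in the frame of nest below 0.003 m and distance between tube and nest below 0.016 m and angle between the x axis of tube and the x axis of jig, either way round below 0.06 rad and horizontal distance between pin and leaf_hole below 0.0035 m and z of pin in the frame of leaf_hole below 0.003 m and angle between pin's own z axis and vertical below 0.1 rad and contact force between any of the fingers, the arm and anything else above 3 N and linear speed of pin below 0.02 m/s); the arm keeps its last pose, push and grip.
It fails at once if the tube is lifted off the jig (z of tube in the frame of nest above 0.028 m).
It fails at once if the yellow pin is disturbed (distance of spare_pin from where it was at the start of the episode above 0.015 m).
It fails at once if the bin is shoved (distance of bin from where it was at the start of the episode above 0.03 m).
It fails at once if the grille is shoved (distance of grille from where it was at the start of the episode above 0.03 m).
It fails at once if the hammer is shoved (distance of hammer from where it was at the start of the episode above 0.03 m).
It also fails if it takes over 64 s, if anything falls off the work surface, if the arm or the gripper's body presses on something with over 40 N, if the wrist force passes 120 N, or if a joint passes its speed limit or range.

## Robot

A 7-joint arm with a two-finger parallel gripper is mounted at the origin on the work surface. World frame = base frame: x ahead of the robot, y to its left, z up, the work surface at z = 0. Lengths are in m, angles in rad, forces in N, time in s.
With the tool pointing down it reaches from about 0.35 to 0.9 m from the base axis. Payload 19.9 kg.
Tool frame: the origin (TCP) lies between the finger pads; the fingertips stand 22 mm ahead of it and the grasp point (between the pads) lies 3 mm ahead of it (ctrl.tip_extent is the distance from the TCP to the fingertips, in m); y points along the fingers, x is the direction in which the jaws open and shut, and the axes are right-handed (so a half turn about y gives the same grasp; the last joint's range is limited). The gripper opens to 94 mm and grips with 3 to 60 N. Pads are 16 mm wide; open, the fingers measure 119 mm over their backs; the gripper's body (75 mm by 177 mm) begins 78 mm behind the grasp point.
Start: joints at [-1.341, 0.417, -0.01, 1.614, 0.005, 1.111, -0.053], TCP at [0.167, 0.602, 0.227] pointing down, gripper open.
Joint ranges: [-2.81, 2.81], [-0.39, 2.02], [-1.27, 1.25], [0.06, 2.57], [-1.19, 4.33], [0.19, 2], [-2.82, 2.82]. Speed limits (rad/s): [1.89, 1.89, 2.39, 2.39, 3.01, 3.01, 3.01].

## Interface

Orientations are given as a unit quaternion [w, x, y, z].
In Python, from plant import ctrl gives the robot as it stands.
- The arm moves only by the shell command python3 -m inch 'ROWS' [FORCE]. ROWS is text: rows parted by semicolons, each of 7 numbers parted by spaces: the shift along the tool's x, y, z in mm, then the turn, a rotation vector about the tool's x, y, z in degrees, then the gripper's target within -1 to 1 (fully open at 1, half-way at 0, shut at -1). In form: tx ty tz rx ry rz claw; .... A call has 1 to 12 rows; each row is the pose to reach, as a shift and turn from the pose commanded when the call began, along the tool's axes at that moment; what a row does not reach only later rows make up. A row lasts 1/8 s, in which the tool goes at most 62.5 mm and 10.7 degrees, less where a joint would pass 70% of its speed; a pose out of reach is approached as far as the arm can. A call with a gripper value outside its range is refused whole. The fingers move at their own pace and stop on an object; FORCE is the grip in N (left out, the last holds). Time passes only in rows, so rows that repeat a pose let the fingers close. It gives the time, the measured TCP pose, the force and the opening at its end, in the units of the state.
- ctrl.state(): the state, without advancing time (a new reading comes with each control period).
- ctrl.grab_frame(name): name is "scene" or "top" or "wrist"; returns a dict with "pixels" (400x640x3 uint8, red, green, blue), "z_map" (400x640 float32, m along the optical axis (not along the pixel's ray), 0 where there is no reading), "intrinsics" (3x3 intrinsics, pixels), "rvec" (rotation vector, rad) and "tvec" (3), from world to camera coordinates, as OpenCV has them; the wrist camera has in their place "hand_eye" (4x4, takes a point from camera to tool coordinates, whose origin is the TCP and whose axes are the tool frame's). Camera axes: x right, y down, z forward; pixel columns grow to the right and rows downward; lengths in m; the calibration is good to about 2 mm. A picture is of the moment at which its call begins: read the wrist's pose just before it.
- ctrl.hand_in(): hands the job in, once; it reports no verdict.
The state is a dict: "time_s": time; "q": joint angles; "dq": joint speeds; "effort": joint torques, N m; "tool_pos": TCP position; "eef_rot": TCP orientation; "wrist_force": force on the tool from outside, world axes, zero at the start; "wrist_torque": the same for the moment, N m; "gripper_width": finger opening in m.
Only numpy, scipy, OpenCV 4.12 (cv2) and the standard library are available. Lean on these libraries where they do the work, as an engineer would, in place of code of your own. Each camera call takes 0.05 s, during which the arm holds its last target. There are 200 camera calls.

## Working session

There is one attempt and no reset: what is moved stays moved. The work goes in short steps, Python scripts to look and compute and a shell command to move; the robot and the scene stay as the last step left them, time stands still between calls to the robot, and variables do not carry over. Pictures are saved under pics/ and viewed, about 8 in all and at most 12, crops included, and the job is handed in when it is done.

```bash
mkdir -p pics; ls
cat > h.py <<'E'
import numpy as np,cv2
from scipy.spatial.transform import Rotation as R
from plant import ctrl
def grab(n):
    s=ctrl.state(); f=ctrl.grab_frame(n)
    K=np.array(f['intrinsics']); 
    if n=='wrist':
        H=np.array(f['hand_eye']); w=s['eef_rot']; Rt=R.from_quat([w[1],w[2],w[3],w[0]]).as_matrix()
        T=np.eye(4);T[:3,:3]=Rt;T[:3,3]=s['tool_pos']; C=T@H
    else:
        Rc=R.from_rotvec(np.ravel(f['rvec'])).as_matrix(); C=np.eye(4); C[:3,:3]=Rc.T; C[:3,3]=-Rc.T@np.ravel(f['tvec'])
    return f['pixels'],f['z_map'],K,C
def save(n,p): cv2.imwrite('pics/'+n,cv2.cvtColor(p,cv2.COLOR_RGB2BGR))
def cloud(z,K,C):
    v,u=np.mgrid[:z.shape[0],:z.shape[1]]
    P=np.stack([(u-K[0,2])/K[0,0]*z,(v-K[1,2])/K[1,1]*z,z],-1)
    return P@C[:3,:3].T+C[:3,3]
def ray(u,v,K,C,h):
    d=C[:3,:3]@np.array([(u-K[0,2])/K[0,0],(v-K[1,2])/K[1,1],1]); return C[:3,3]+d*(h-C[2,3])/d[2]
def pose():
    s=ctrl.state();w=s['eef_rot']; return np.array(s['tool_pos']),R.from_quat([w[1],w[2],w[3],w[0]]).as_matrix(),s
E
python3 - <<'E'
from h import *
for n in('top','scene'):
    p,z,K,C=grab(n); save(n+'0.png',p); np.savez(n+'0.npz',p=p,z=z,K=K,C=C); print(n,C.round(3).tolist(),K[0,0],(z>0).mean())
p,r,s=pose();print(p,r.round(3),s['time_s'],s['gripper_width'])
E
```

```text
pics
top [[0.015, -0.998, 0.069, 0.378], [-1.0, -0.014, 0.007, -0.025], [-0.006, -0.069, -0.998, 1.024], [0.0, 0.0, 0.0, 1.0]] 366.5228920572247 0.99597265625
scene [[0.617, 0.49, -0.616, 1.311], [0.787, -0.391, 0.478, -0.704], [-0.006, -0.779, -0.627, 0.953], [0.0, 0.0, 0.0, 1.0]] 482.54317993225965 0.996078125
[0.16713262 0.60190652 0.22690029] [[ 0.268 -0.    -0.964]
 [ 0.964 -0.001  0.268]
 [-0.001 -1.    -0.   ]] 0.1 0.09372636588312735
```

View pics/top0.png

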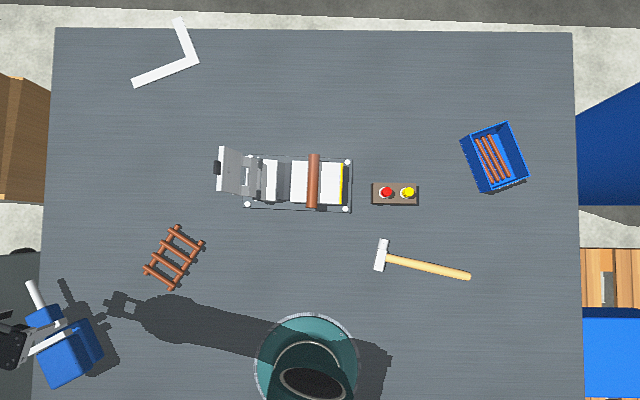

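View pics/scene0.png

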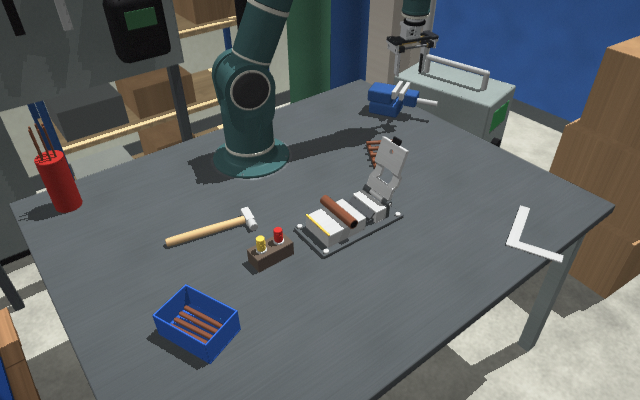

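Run:
```python
from h import *
d=np.load('top0.npz');p,z,K,C=[d[k] for k in('p','z','K','C')]
P=cloud(z,K,C); hsv=cv2.cvtColor(p,cv2.COLOR_RGB2HSV).astype(int);H,S,V=hsv[...,0],hsv[...,1],hsv[...,2]
v,u=np.mgrid[:400,:640]
def box(a,b,c,e): return (u>=a)&(u<=b)&(v>=c)&(v<=e)
print('bench z',np.median(P[100:130,300:400,2]))
def rep(n,m,q=None):
    Q=P[m]; r=cv2.minAreaRect(Q[:,:2].astype(np.float32)); print(n,m.sum(),'med',np.median(Q,0).round(4),'rect',np.round(r[0],4),np.round(r[1],4),round(r[2],2),'zmax',np.percentile(Q[:,2],95).round(4))
J=box(210,360,140,220)
rep('tube',J&(S>100)&(H<14)&(P[...,2]>.06))
rep('stop',J&(S>120)&(H>20)&(H<35))
rep('loading',box(285,345,140,220)&(abs(P[...,2]-.055)<.004)&(S<60))
B=box(360,430,170,215)
rep('red',B&(S>150)&((H<8)|(H>172))&(P[...,2]>.075))
rep('yel',B&(S>150)&(H>20)&(H<35)&(P[...,2]>.075))
rep('block',B&(abs(P[...,2]-.045)<.006))
# plate screws
rep('lower all',box(240,360,140,220)&(P[...,2]>.045)&(P[...,2]<.059))
print(C[:3,3])
cv2.imwrite('pics/crop0.png',cv2.resize(cv2.cvtColor(p[135:225,200:430],cv2.COLOR_RGB2BGR),None,fx=3.4,fy=3.4,interpolation=cv2.INTER_CUBIC))
```

```text
bench z 0.0004960921952986697
tube 519 med [ 0.491  -0.009   0.0838] rect [ 0.4723 -0.0085] [0.189  0.0311] 0.83 zmax 0.0873
stop 95 med [ 0.4942 -0.0843  0.0594] rect [ 0.4947 -0.0853] [0.009  0.1068] 88.26 zmax 0.0634
loading 1560 med [ 0.4975 -0.0286  0.0554] rect [ 0.498  -0.0112] [0.1377 0.1102] 88.41 zmax 0.0581
red 75 med [ 0.472  -0.1979  0.0885] rect [ 0.4236 -0.1203] [0.0215 0.2094] 31.56 zmax 0.0912
yel 78 med [ 0.4719 -0.2541  0.0888] rect [ 0.4324 -0.1436] [0.0226 0.2591] 19.74 zmax 0.0918
block 668 med [ 0.4689 -0.2279  0.0455] rect [ 0.4724 -0.2276] [0.1139 0.0547] 89.56 zmax 0.049
lower all 2502 med [0.4986 0.0317 0.0551] rect [0.4994 0.0254] [0.2219 0.1103] 88.06 zmax 0.0581
[ 0.37797693 -0.02544355  1.02355351]
```

View pics/crop0.png

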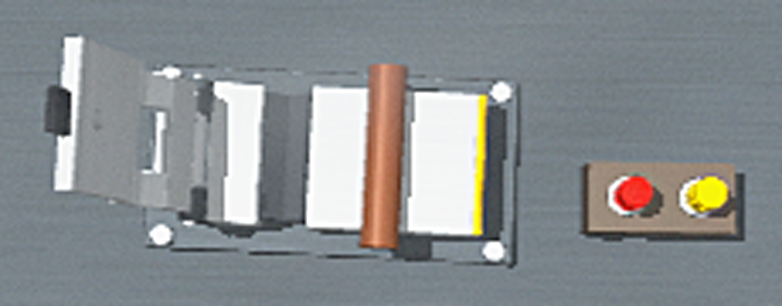

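```bash
cat >> h.py <<'E'
def go(x,y,z,yaw):
    p,r,s=pose(); c,q=np.cos(np.radians(yaw)),np.sin(np.radians(yaw))
    T=np.array([[c,0,-q],[q,0,c],[0,-1,0]]) if True else 0
    T[:,2]=np.cross(T[:,0],T[:,1])
    print('shift mm',(r.T@(np.array([x,y,z])-p)*1000).round(1),'turn',np.degrees(R.from_matrix(r.T@T).as_rotvec()).round(2),'t',s['time_s'])
def st():
    p,r,s=pose(); print('t',s['time_s'],'p',p.round(4),'yaw',round(np.degrees(np.arctan2(r[1,0],r[0,0])),2),'ydir',r[:,1].round(3),'F',np.round(s['wrist_force'],1),'w',round(s['gripper_width'],4))
E
python3 - <<'E'
from h import *
go(0.47,-0.03,0.33,-1.8); print(np.round(ctrl.grab_frame('wrist')['hand_eye'],3))
E
```

```text
shift mm [-527.9 -102.5 -460.9] turn [ 5.000e-02  7.628e+01 -5.000e-02] t 0.1
[[ 1.    -0.    -0.    -0.   ]
 [ 0.    -0.267  0.964 -0.157]
 [-0.    -0.964 -0.267  0.079]
 [ 0.     0.     0.     1.   ]]
```

```bash
python3 -m inch '0 -100 0 0 0 0 1; -528 -102 -461 0 76.3 0 1; -528 -102 -461 0 76.3 0 1; -528 -102 -461 0 76.3 0 1; -528 -102 -461 0 76.3 0 1; -528 -102 -461 0 76.3 0 1; -528 -102 -461 0 76.3 0 1; -528 -102 -461 0 76.3 0 1; -528 -102 -461 0 76.3 0 1; -528 -102 -461 0 76.3 0 1; -528 -102 -461 0 76.3 0 1; -528 -102 -461 0 76.3 0 1'
python3 - <<'E'
from h import *
st()
E
```

```text
time_s: 1.65
tool_pos: [0.4643, -0.0187, 0.329]
eef_rot: [0.707, -0.707, 0.011, -0.011]
wrist_force: [0.7, 0.6, 0.1]
gripper_width: 0.094
t 1.65 p [ 0.4643 -0.0187  0.329 ] yaw -1.8 ydir [ 0.001  0.001 -1.   ] F [0.7 0.6 0.1] w 0.094
```

Run:
```python
from h import *
p,z,K,C=grab('wrist'); save('w1.png',p); np.savez('w1.npz',p=p,z=z,K=K,C=C); st(); print(C.round(3),K[0,0])
P=cloud(z,K,C); hsv=cv2.cvtColor(p,cv2.COLOR_RGB2HSV).astype(int);H,S,V=hsv[...,0],hsv[...,1],hsv[...,2]
def rep(n,m):
    m=cv2.morphologyEx(m.astype(np.uint8),cv2.MORPH_OPEN,np.ones((3,3)))
    k,l,s,c=cv2.connectedComponentsWithStats(m); 
    if k<2: print(n,'none');return
    i=1+s[1:,4].argmax(); m=l==i
    Q=P[m]; r=cv2.minAreaRect(Q[:,:2].astype(np.float32)); print(n,s[i],'med',np.median(Q,0).round(4),'rect',np.round(r[0],4),np.round(r[1],4),round(r[2],2))
rep('tube',(S>90)&(H<16)&(P[...,2]>.06)&(P[...,2]<.1)&(abs(P[...,1]+.01)<.05))
rep('stop',(S>120)&(H>20)&(H<35)&(P[...,2]<.07))
rep('load',(abs(P[...,2]-.055)<.004)&(S<60)&(P[...,1]<.055)&(P[...,1]>-.09))
rep('red',(S>150)&((H<8)|(H>172))&(P[...,2]>.083)&(P[...,1]<-.1))
rep('yel',(S>150)&(H>20)&(H<35)&(P[...,2]>.083))
rep('collar?',(abs(P[...,2]-.05)<.002)&(P[...,1]<-.12)&(V>150)&(S<60))
```

```text
t 1.7 p [ 0.4662 -0.0256  0.3297] yaw -2.13 ydir [ 0.003 -0.001 -1.   ] F [-3.5 -6.5 -1.5] w 0.094
[[ 1.    -0.031 -0.007  0.465]
 [-0.032 -0.963 -0.267  0.059]
 [ 0.001  0.267 -0.964  0.486]
 [ 0.     0.     0.     1.   ]] 288.8982316936992
tube [ 291  156   98   17 1568] med [ 0.4978 -0.0092  0.0837] rect [ 0.4985 -0.0099] [0.0241 0.1376] 88.11
stop [304 210  14   5  54] med [ 0.4531 -0.1032  0.0122] rect [ 0.4545 -0.0952] [0.0229 0.023 ] 82.33
load [ 301  116   75   36 2327] med [0.499  0.0282 0.0551] rect [0.4989 0.0309] [0.0504 0.1091] 88.26
red [318 278  13  15 166] med [ 0.4719 -0.1973  0.0889] rect [ 0.472 -0.199] [0.0238 0.0189] 88.7
yel none
collar? none
```

View pics/w1.png

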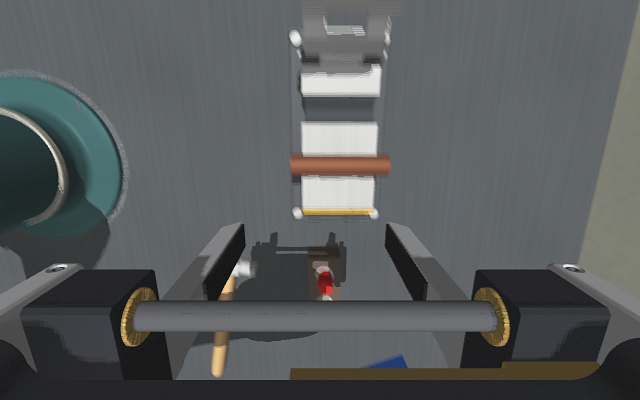

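Run:
```python
from h import *
grab('wrist')
p,z,K,C=grab('wrist'); st(); np.savez('w2.npz',p=p,z=z,K=K,C=C)
P=cloud(z,K,C); hsv=cv2.cvtColor(p,cv2.COLOR_RGB2HSV).astype(int);H,S,V=hsv[...,0],hsv[...,1],hsv[...,2]
for v in range(55,222,2): print(v,P[v,342].round(4)[1:],P[v,325,1:].round(4),hsv[v,342],end=' | ' if v%4==3 else '\n')
for v in (85,130,145,190,205): # x edges on white
    w=np.where((V[v]>170)&(S[v]<60)&(abs(P[v,:,2]-.055)<.006))[0]; a,b=w.min(),w.max(); print('xe',v,a,b,ray(a-.5,v,K,C,.055).round(4),ray(b+.5,v,K,C,.055).round(4))
for u in (295,300,310,330,350,370,380,386):
    m=np.where((S[:,u]>90)&(H[:,u]<16)&(P[:,u,2]>.06)&(P[:,u,2]<.1))[0]
    if len(m): print('tube',u,m.min(),m.max(),P[m,u].mean(0).round(4))
m=(S>90)&(H<16)&(P[...,2]>.06)&(P[...,2]<.1)&(abs(P[...,1])<.05);print('tube x',np.percentile(P[m][:,0],[0.5,99.5]))
```

```text
t 1.8 p [ 0.4643 -0.0193  0.3287] yaw -2.09 ydir [ 0.    -0.001 -1.   ] F [-0.5  1.3  0.4] w 0.0941
55 [0.1305 0.0632] [0.1313 0.0634] [105   5 107] | 57 [0.1368 0.0115] [0.1378 0.0116] [ 90   5 103]
59 [0.127  0.0543] [0.1276 0.0561] [ 20   6 126] | 61 [0.1243 0.0556] [0.1251 0.0563] [ 45   4 124]
63 [0.1219 0.0545] [0.1226 0.0562] [  0   0 123] | 65 [0.1193 0.055 ] [0.056  0.4863] [  0   2 123]
67 [0.117  0.0536] [0.1176 0.0556] [ 30   4 125] | 69 [0.1142 0.0554] [0.1151 0.0551] [ 30   1 221]
71 [0.1117 0.0547] [0.1125 0.0553] [ 30   2 230] | 73 [0.1091 0.055 ] [0.1099 0.056 ] [ 15   2 227]
75 [0.1064 0.0554] [0.1073 0.0562] [ 30   2 228] | 77 [0.1039 0.0549] [0.1047 0.0556] [ 30   1 230]
79 [0.1013 0.0545] [0.1022 0.0552] [ 30   2 229] | 81 [0.0986 0.0562] [0.0997 0.0542] [ 30   2 229]
83 [0.0962 0.0534] [0.0971 0.0542] [ 30   2 226] | 85 [0.0934 0.0549] [0.0944 0.0546] [ 45   2 228]
87 [0.0907 0.0556] [0.0917 0.0547] [ 30   1 233] | 89 [0.0886 0.0495] [0.0895 0.0491] [102  18  69]
91 [0.0857 0.0526] [0.0866 0.052 ] [108  14  92] | 93 [0.083  0.0517] [0.0839 0.0522] [96 17 77]
95 
[... 3156 characters left out ...]
  21 108]
215 [-0.1152  0.0118] [-0.1137  0.0127] [105  10  51] | 217 [-0.1235 -0.0006] [-0.1221 -0.0002] [100  14 106]
219 [-0.127   0.0003] [-0.1264 -0.0013] [100  15 105] | 221 [-0.1306  0.0008] [-0.1293  0.0011] [103  17 106]
xe 85 299 376 [0.4461 0.0958 0.055 ] [0.5554 0.0916 0.055 ]
xe 130 300 374 [0.4442 0.0342 0.055 ] [0.5536 0.0299 0.055 ]
xe 145 300 373 [0.4431 0.0125 0.055 ] [0.5525 0.0082 0.055 ]
xe 190 301 371 [ 0.4409 -0.0562  0.055 ] [ 0.5505 -0.0606  0.055 ]Traceback (most recent call last):
  File "<stdin>", line 7, in <module>
    return umr_minimum(a, axis, None, out, keepdims, initial, where)
ValueError: zero-size array to reduction operation minimum which has no identity
```

Run:
```python
from h import *
go(0.496,-0.052,0.120,-1.9); go(0.496,-0.052,0.083,-1.9)
```

```text
shift mm [ 32.8 208.7 -31.3] turn [ 0.06 -0.19  0.  ] t 1.8
shift mm [ 32.8 245.7 -31.3] turn [ 0.06 -0.19  0.  ] t 1.8
```

```bash
python3 -m inch '33 50 -31 0 0 0 1; 33 110 -31 0 0 0 1; 33 170 -31 0 0 0 1; 33 209 -31 0 0 0 1; 33 209 -31 0 0 0 1; 33 209 -31 0 0 0 1; 33 209 -31 0 0 0 1' >/dev/null;  python3 - <<'E'
from h import *
st(); go(0.496,-0.052,0.083,-1.9)
E
```

```text
t 2.675 p [ 0.4968 -0.0484  0.1213] yaw -1.78 ydir [ 0.003  0.001 -1.   ] F [-0.7 -1.  -0. ] w 0.0938
shift mm [-0.8 38.3 -3.6] turn [-0.04  0.12  0.15] t 2.675
```

```bash
python3 -m inch '-1 20 -3 0 0 0 1; -1 38 -3 0 0 0 1; -1 38 -3 0 0 0 1;-1 38 -3 0 0 0 1;-1 38 2 0 0 0 1;-1 38 7 0 0 0 1;-1 38 12 0 0 0 1;0 38 17 0 0 0 1;0 38 22 0 0 0 1;0 38 27 0 0 0 1;0 38 32 0 0 0 1;0 38 37 0 0 0 1';  python3 - <<'E'
from h import *
p,z,K,C=grab('wrist'); save('w3.png',p)
st(); go(0.499,0.036,0.083,-1.9)
E
```

```text
time_s: 4.18
tool_pos: [0.497, -0.0115, 0.0816]
eef_rot: [-0.707, 0.707, -0.011, 0.011]
wrist_force: [-0.3, 0.2, -0.4]
gripper_width: 0.0942
t 4.225 p [ 0.4971 -0.0108  0.0816] yaw -1.78 ydir [-0.  0. -1.] F [0.6 0.7 1.4] w 0.094
shift mm [ 0.5 -1.4 46.9] turn [-0.01  0.12 -0.  ] t 4.225
```

View pics/w3.png

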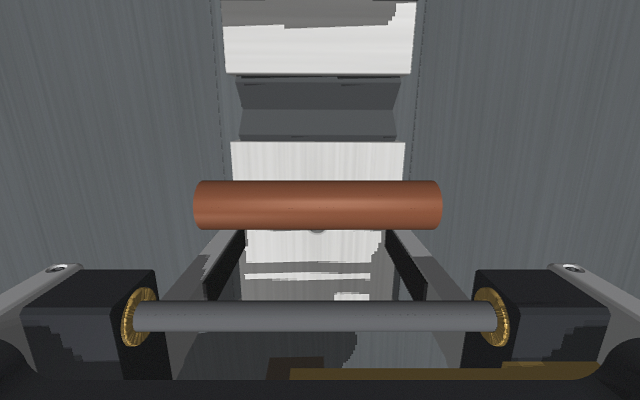

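```bash
python3 -m inch '0 -1 5 0 0 0 1; 0 -1 9 0 0 0 1; 0 -1 13 0 0 0 1; 0 -1 17 0 0 0 1; 0 -1 21 0 0 0 1; 0 -1 25 0 0 0 1; 0 -1 29 0 0 0 1; 0 -1 33 0 0 0 1; 0 -1 37 0 0 0 1; 0 -1 41 0 0 0 1; 0 -1 44 0 0 0 1; 0 -1 46 0 0 0 1';  python3 - <<'E'
from h import *
p,z,K,C=grab('wrist'); save('w4.png',p)
P=cloud(z,K,C); hsv=cv2.cvtColor(p,cv2.COLOR_RGB2HSV).astype(int);H,S=hsv[...,0],hsv[...,1]
m=(S>90)&(H<16)&(P[...,2]>.055)&(P[...,2]<.1)&(P[...,1]<.13)
Q=P[m]; r=cv2.minAreaRect(Q[:,:2].astype(np.float32)); print(np.round(r[0],4),np.round(r[1],4),r[2],'top',np.percentile(Q[:,2],97)); h=Q[Q[:,2]>np.percentile(Q[:,2],97)-.002]; print('ridge',h.mean(0).round(4))
st()
E
```

```text
time_s: 5.72
tool_pos: [0.4985, 0.0343, 0.0826]
eef_rot: [-0.707, 0.707, -0.011, 0.011]
wrist_force: [0.6, -0.3, -0.0]
gripper_width: 0.0943
[0.4999 0.0708] [0.0286 0.1405] 88.38616943359375 top 0.07467234756342178
ridge [0.5    0.0698 0.0737]
t 5.775 p [0.4985 0.0346 0.0826] yaw -1.79 ydir [-0. -0. -1.] F [ 0.9  0.1 -0.2] w 0.0942
```

```bash
python3 -m inch '0 0 -8 0 0 0 1; 0 -60 -8 0 0 0 0; 0 -120 -8 0 0 0 -1; 0 -180 -8 0 0 0 -1; 0 -218 -8 0 0 0 -1;0 -218 -8 0 0 0 -1; 0 -218 50 0 0 0 -1; 0 -218 110 0 0 0 -1; 0 -218 170 0 0 0 -1; 0 -218 205 0 0 0 -1;0 -218 205 0 0 0 -1;0 -218 205 0 0 0 -1';  python3 - <<'E'
from h import *
p,z,K,C=grab('top'); P=cloud(z,K,C); Q=P[140:215,200:330].reshape(-1,3); Q=Q[(Q[:,2]>.15)&(Q[:,2]<.26)&(abs(Q[:,0]-.5)<.07)]; 
st(); go(0.506,0.238,0.2,-1.9)
d=np.load('top0.npz'); P=cloud(d['z'],K,C); Q=P[140:215,200:330].reshape(-1,3); Q=Q[(Q[:,2]>.2)&(Q[:,2]<.26)];print(len(Q),Q.min(0),Q.max(0))
E
```

```text
time_s: 7.28
tool_pos: [0.5051, 0.2377, 0.2999]
eef_rot: [-0.707, 0.707, -0.012, 0.011]
wrist_force: [0.2, -1.1, 0.8]
gripper_width: 0.0006
t 7.325 p [0.5051 0.2375 0.3002] yaw -1.92 ydir [-0.001 -0.001 -1.   ] F [-0.5 -0.2  0.8] w 0.0004
shift mm [  0.9 100.2   0.6] turn [ 0.04 -0.02 -0.03] t 7.325
554 [0.45485167 0.17720027 0.20000184] [0.55478372 0.20490155 0.24099991]
```

```bash
python3 -m inch '1 50 1 0 0 0 -1; 1 100 1 0 0 0 -1; 1 100 1 0 0 0 -1; 1 100 -10 0 0 0 -1; 1 100 -20 0 0 0 -1; 1 100 -28 0 0 0 -1; 1 100 -36 0 0 0 -1; 1 100 -44 0 0 0 -1; 1 100 -52 0 0 0 -1; 1 100 -60 0 0 0 -1; 0 100 -68 0 0 0 -1; 0 100 -76 0 0 0 -1'
python3 - <<'E'
from h import *
st(); go(0.503,0.125,0.2,-1.9)
E
```

```text
time_s: 8.82
tool_pos: [0.5024, 0.1625, 0.2006]
eef_rot: [-0.707, 0.707, -0.011, 0.011]
wrist_force: [-0.1, 1.4, 1.4]
gripper_width: 0.0002
t 8.825 p [0.5024 0.1625 0.2006] yaw -1.82 ydir [-0. -0. -1.] F [-0.1  1.4  1.4] w 0.0002
shift mm [  1.8   0.6 -37.4] turn [ 0.01  0.08 -0.01] t 8.825
```

```bash
python3 -m inch '0 0 -8 0 0 0 -1; 0 0 -16 0 0 0 -1; 0 0 -24 0 0 0 -1; 0 0 -32 0 0 0 -1; 0 0 -38 0 0 0 -1; 0 0 -38 0 0 0 -1; 0 -40 -30 0 0 0 -1; 0 -100 -30 0 0 0 -1; 0 -100 -30 0 0 0 -1; 0 -100 -30 0 0 0 -1'
python3 - <<'E'
from h import *
st(); p,z,K,C=grab('scene'); save('s5.png',p); go(0.472,-0.198,0.30,-1.9)
E
```

```text
time_s: 10.07
tool_pos: [0.5014, 0.1333, 0.3003]
eef_rot: [0.707, -0.707, 0.011, -0.011]
wrist_force: [-0.3, 0.3, -0.8]
gripper_width: 0.0001
t 10.075 p [0.5014 0.1333 0.3003] yaw -1.79 ydir [-0.  0. -1.] F [-0.3  0.3 -0.8] w 0.0001
shift mm [ -18.8    0.  -331.9] turn [ 0.04  0.1  -0.06] t 10.125
```

View pics/s5.png

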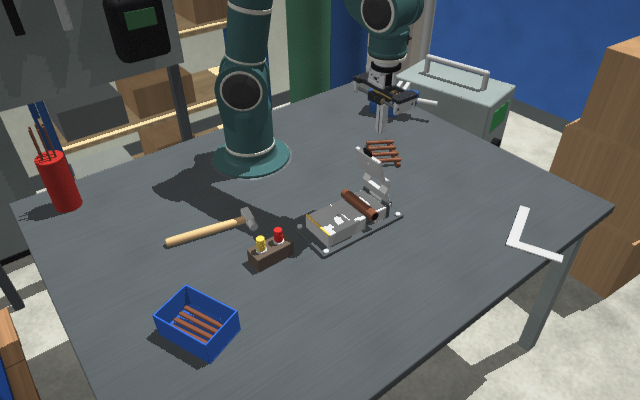

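```bash
python3 -m inch '-4 0 -60 0 0 0 -1; -8 0 -120 0 0 0 0; -12 0 -180 0 0 0 0.3; -16 0 -240 0 0 0 0.3; -19 0 -300 0 0 0 0.3; -19 20 -332 0 0 0 0.3; -19 80 -332 0 0 0 0.3; -19 120 -332 0 0 0 0.3; -19 120 -332 0 0 0 0.3; -19 120 -332 0 0 0 0.3;-19 120 -332 0 0 0 0.3'
python3 - <<'E'
from h import *
st(); p,z,K,C=grab('wrist'); save('w6.png',p); P=cloud(z,K,C);hsv=cv2.cvtColor(p,cv2.COLOR_RGB2HSV).astype(int);H,S=hsv[...,0],hsv[...,1]
m=(S>150)&((H<8)|(H>172))&(P[...,1]<-.14)&(P[...,2]<.1); v,u=np.where(m); print(u.min(),u.max(),v.min(),v.max()); Q=P[m]; t=Q[abs(Q[:,2]-.089)<.0025]; print('top',len(t),t.mean(0).round(4),t.min(0).round(4),t.max(0).round(4), 'all x',Q[:,0].min(),Q[:,0].max())
E
```

```text
time_s: 11.5
tool_pos: [0.4729, -0.1982, 0.1821]
eef_rot: [-0.707, 0.707, -0.01, 0.012]
wrist_force: [0.8, 0.5, -0.3]
gripper_width: 0.061
t 11.5 p [ 0.4729 -0.1982  0.1821] yaw -1.79 ydir [ 0.002 -0.    -1.   ] F [ 0.8  0.5 -0.3] w 0.061
302 327 184 216
top 493 [ 0.4716 -0.1989  0.089 ] [ 0.46   -0.2103  0.0866] [ 0.483  -0.1878  0.0908] all x 0.4600180607545681 0.48323608799448925
```

View pics/w6.png

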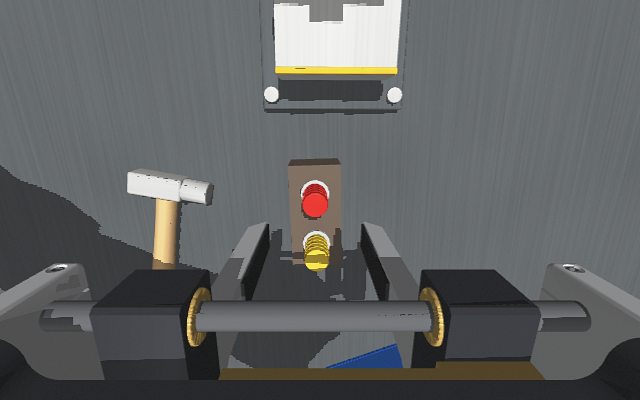

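```bash
python3 -m inch '-1 50 -1 0 0 0 0.3; -1 90 -1 0 0 0 0.3; -1 105 -1 0 0 0 0.3; -1 105 -1 0 0 0 0.3; -1 105 -1 0 0 0 -0.3; -1 105 -1 0 0 0 -0.6; -1 105 -1 0 0 0 -1; -1 105 -1 0 0 0 -1; -1 105 -1 0 0 0 -1; -1 105 -1 0 0 0 -1' 50
python3 - <<'E'
from h import *
st()
E
```

```text
time_s: 12.8
tool_pos: [0.4718, -0.1992, 0.076]
eef_rot: [-0.707, 0.707, -0.011, 0.012]
wrist_force: [5.9, 1.5, 4.9]
gripper_width: 0.0234
t 12.8 p [ 0.4718 -0.1992  0.076 ] yaw -1.8 ydir [ 0.001 -0.    -1.   ] F [5.9 1.5 4.9] w 0.0234
```

```bash
python3 -m inch '0 -30 0 0 0 0 -1; 0 -70 0 0 0 0 -1; 0 -114 0 0 0 0 -1; 8 -124 40 0 0 0 -1; 16 -124 90 0 0 0 -1; 22 -124 129 0 0 0 -1; 22 -124 129 0 0 0 -1; 22 -124 129 0 0 0 -1; 22 -124 129 0 0 0 -1; 22 -124 129 0 0 0 -1'
python3 - <<'E'
from h import *
st(); p,z,K,C=grab('wrist'); save('w7.png',p); np.savez('w7.npz',p=p,z=z,K=K,C=C);st()
E
```

```text
time_s: 14.05
tool_pos: [0.4969, -0.0717, 0.1996]
eef_rot: [-0.707, 0.707, -0.012, 0.012]
wrist_force: [-0.3, 0.7, -1.5]
gripper_width: 0.0233
t 14.05 p [ 0.4969 -0.0717  0.1996] yaw -1.9 ydir [-0. -0. -1.] F [-0.3  0.7 -1.5] w 0.0233
t 14.1 p [ 0.497  -0.0716  0.1996] yaw -1.88 ydir [-0. -0. -1.] F [ 0.6  0.2 -1.1] w 0.023
```

View pics/w7.png

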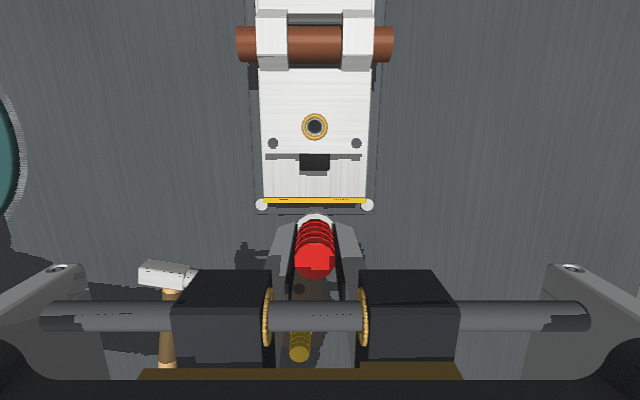

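Run:
```python
from h import *
d=np.load('w7.npz');p,z,K,C=[d[k] for k in('p','z','K','C')];P=cloud(z,K,C);hsv=cv2.cvtColor(p,cv2.COLOR_RGB2HSV).astype(int);H,S,V=hsv[...,0],hsv[...,1],hsv[...,2]
m=(S>90)&(H>12)&(H<32);m[:105]=0;m[150:]=0;m[:,:290]=0;m[:,345:]=0
c=max(cv2.findContours(m.astype(np.uint8),cv2.RETR_EXTERNAL,cv2.CHAIN_APPROX_NONE)[0],key=cv2.contourArea); e=cv2.fitEllipse(c);print(e)
zz=np.median(P[m][:,2]);print('ring z',zz,'leaf z front/back',P[140,340],P[85,340])
print('hole',ray(e[0][0],e[0][1],K,C,zz).round(4), ray(e[0][0],e[0][1],K,C,.075).round(4))
m=(S>150)&((H<8)|(H>172));m[:200]=0
Q=P[m];Q=Q[np.percentile(Q[:,2],90)-.003<Q[:,2]];print('griptop',Q.mean(0).round(4),np.ptp(Q,axis=0).round(4),np.percentile(Q[:,2],50))
for v in range(212,262,6):
    w=np.where(m[v])[0]; w=w[(w>280)&(w<350)]
    if len(w): print(v,w.min(),w.max(),P[v,(w.min()+w.max())//2].round(4))
m=(S<40)&(V>180);w=[np.where(m[v,290:345])[0]+290 for v in range(210,226,2)];print([(a.min(),a.max()) for a in w if len(a)])
```

```text
((314.24176025390625, 126.44578552246094), (24.789220809936523, 25.764543533325195), 176.54318237304688)
ring z 0.07656822988995521 leaf z front/back [ 0.52170884 -0.01827717  0.0751678 ] [0.52238529 0.03159442 0.07302928]
hole [ 0.4974 -0.0047  0.0766] [ 0.4974 -0.0048  0.075 ]
griptop [ 0.4953 -0.0707  0.2132] [0.0226 0.0898 0.1468] 0.21244761461782496
224 303 327 [ 0.4961 -0.0608  0.185 ]
230 299 331 [ 0.4961 -0.0602  0.1964]
236 297 333 [ 0.4961 -0.0601  0.2055]
242 296 333 [ 0.4955 -0.061   0.2113]
248 295 334 [ 0.4954 -0.064   0.2127]
254 294 335 [ 0.4953 -0.0678  0.2123]
260 294 335 [ 0.4952 -0.0715  0.2121]
[(np.int64(310), np.int64(319)), (np.int64(305), np.int64(325)), (np.int64(302), np.int64(328)), (np.int64(299), np.int64(330)), (np.int64(298), np.int64(332)), (np.int64(298), np.int64(330))]
```

```bash
python3 -m inch '-1 0 30 0 0 0 -1; -1 0 60 0 0 0 -1; -1 0 67 0 0 0 -1; -1 0 67 0 0 0 -1; -1 20 67 0 0 0 -1; -1 40 67 0 0 0 -1; -1 46 67 0 0 0 -1; -1 50 67 0 0 0 -1; -1 54 67 0 0 0 -1; -1 58 67 0 0 0 -1; -1 58 67 0 0 0 -1'
python3 - <<'E'
from h import *
st(); p,z,K,C=grab('wrist'); save('w8.png',p[60:360,160:480])
E
```

```text
time_s: 15.48
tool_pos: [0.4983, -0.0038, 0.1416]
eef_rot: [-0.707, 0.707, -0.011, 0.011]
wrist_force: [-0.6, 0.4, -0.7]
gripper_width: 0.0234
t 15.475 p [ 0.4983 -0.0038  0.1416] yaw -1.81 ydir [-0. -0. -1.] F [-0.6  0.4 -0.7] w 0.0234
```

View pics/w8.png

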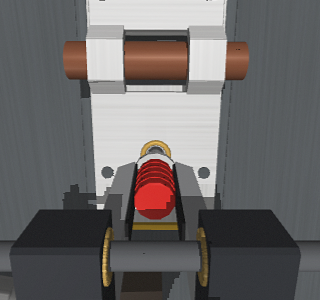

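```bash
python3 -m inch '0 4 0 0 0 0 -1; 0 8 0 0 0 0 -1; 0 12 0 0 0 0 -1; 0 12 0 0 0 0 -1'
python3 - <<'E'
from h import *
st()
E
python3 -m inch '0 4 0 0 0 0 -1; 0 8 0 0 0 0 -1; 0 10 0 0 0 0 -1; 0 10 0 0 0 0 -1'
python3 - <<'E'
from h import *
st()
E
```

```text
time_s: 16.02
tool_pos: [0.4981, -0.0039, 0.1293]
eef_rot: [-0.707, 0.707, -0.011, 0.011]
wrist_force: [0.7, 0.3, -0.4]
gripper_width: 0.0236
t 16.025 p [ 0.4981 -0.0039  0.1293] yaw -1.82 ydir [-0.001 -0.    -1.   ] F [ 0.7  0.3 -0.4] w 0.0236
time_s: 16.52
tool_pos: [0.4982, -0.0039, 0.1195]
eef_rot: [-0.707, 0.707, -0.011, 0.011]
wrist_force: [-0.3, 0.3, -1.0]
gripper_width: 0.0234
t 16.525 p [ 0.4982 -0.0039  0.1195] yaw -1.82 ydir [-0. -0. -1.] F [-0.3  0.3 -1. ] w 0.0234
```

```bash
python3 -m inch '0 4 0 0 0 0 -1; 0 8 0 0 0 0 -1; 0 12 0 0 0 0 -1; 0 12 0 0 0 0 -1'; python3 -m inch '0 3 0 0 0 0 -1; 0 6 0 0 0 0 -1; 0 8 0 0 0 0 -1; 0 8 0 0 0 0 -1;0 8 0 0 0 0 -1'
python3 - <<'E'
from h import *
st()
E
```

```text
time_s: 17.02
tool_pos: [0.4982, -0.0039, 0.1073]
eef_rot: [-0.707, 0.707, -0.011, 0.011]
wrist_force: [0.4, -0.1, -1.8]
gripper_width: 0.0233
time_s: 17.65
tool_pos: [0.4984, -0.0039, 0.0998]
eef_rot: [-0.707, 0.707, -0.011, 0.011]
wrist_force: [-0.3, -2.4, 3.7]
gripper_width: 0.0233
t 17.65 p [ 0.4984 -0.0039  0.0998] yaw -1.81 ydir [ 0. -0. -1.] F [-0.3 -2.4  3.7] w 0.0233
```

```bash
for i in 1 2 3; do python3 -m inch '0 1 0 0 0 0 -1; 0 1 0 0 0 0 -1; 0 1 0 0 0 0 -1' 60 | grep -E 'pos|force'; done
```

```text
tool_pos: [0.4984, -0.0039, 0.0987]
wrist_force: [-0.3, -4.2, 4.7]
tool_pos: [0.4984, -0.0039, 0.098]
wrist_force: [-2.9, -2.5, 15.0]
tool_pos: [0.4986, -0.004, 0.0979]
wrist_force: [-10.7, -2.0, 39.3]
```

```bash
python3 -m inch '0 -0.5 0 0 0 0 -1; 0 -0.5 0 0 0 0 -1; 0 -0.5 0 0 0 0 -1' | grep -E 'pos|force'
python3 - <<'E'
from h import *
p,z,K,C=grab('wrist'); save('w9.png',p); P=cloud(z,K,C);hsv=cv2.cvtColor(p,cv2.COLOR_RGB2HSV).astype(int);H,S,V=hsv[...,0],hsv[...,1],hsv[...,2]
m=(S<40)&(V>170)&(abs(P[...,0]-.5)<.045)&(P[...,1]>-.03)&(P[...,1]<.125)&(P[...,2]<.073)&(P[...,2]>.060)
Q=P[m];a,*_=np.linalg.lstsq(np.c_[Q[:,:2],np.ones(len(Q))],Q[:,2],rcond=None);print('leaf plane',a.round(4),len(Q),'z at hole',a@[.498,-.005,1],'hinge',a@[.502,.139,1])
m=(S>90)&(H<16)&(P[...,1]>.04)&(P[...,1]<.1)&(P[...,2]>.04);Q=P[m];t=np.percentile(Q[:,2],97);h=Q[Q[:,2]>t-.002];print('tube top',t,h.mean(0),'x',np.percentile(Q[:,0],[1,99]))
st()
E
```

```text
tool_pos: [0.4985, -0.004, 0.098]
wrist_force: [-7.7, -3.1, 26.7]
leaf plane [-0.0002  0.0001  0.0673] 18120 z at hole 0.06717568004630355 hinge 0.06718818502759441
tube top 0.07089563831580503 [0.49954571 0.06937483 0.07172374] x [0.43077575 0.5688015 ]
t 19.2 p [ 0.4985 -0.004   0.098 ] yaw -1.83 ydir [ 0.     0.001 -1.   ] F [-6.5 -2.9 26.6] w 0.0235
```

View pics/w9.png

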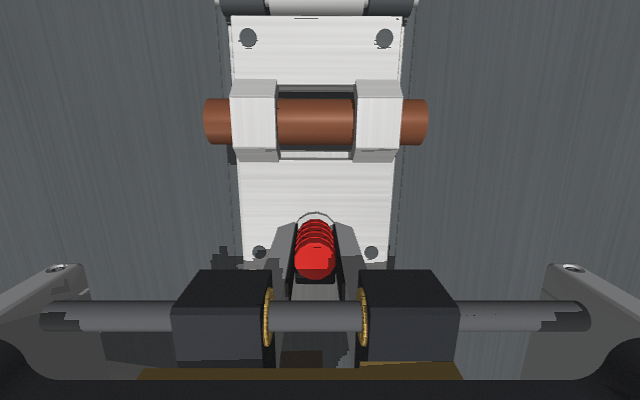

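Run:
```python
from h import *
p,z,K,C=grab('wrist');P=cloud(z,K,C)
for v in range(210,222,2): print(v,P[v,315].round(4),p[v,315])
st(); print(ctrl.hand_in())
```

```text
210 [0.4979 0.0112 0.068 ] [211 210 209]
212 [0.4978 0.0101 0.0691] [100 100  99]
214 [0.4978 0.0095 0.0716] [209 209 206]
216 [0.4978 0.0084 0.0723] [193 194 192]
218 [0.4977 0.0073 0.0733] [199 204 203]
220 [0.4977 0.0068 0.0759] [108  22  19]
t 19.25 p [ 0.4985 -0.0039  0.098 ] yaw -1.83 ydir [ 0.     0.001 -1.   ] F [-7.6 -2.4 26.1] w 0.023
the job is handed in; nothing more can be done
None
```

I did the whole job and handed it in at 19.25 s on the robot's clock, with the arm still pushing down. The hand-in gives no verdict, so I don't know the result.

- **Tube:** I rolled it into the nest with the open fingers. Its axis then lay about 4 mm above the mating face, as expected with the nest sprung up.
- **Upper half:** I pushed it past upright from behind and it sank shut onto the tube. The picture taken before inserting the pin showed it down.
- **Red pin:** I took it from the block and lowered it through the brass-ringed hole. There was almost no force until the collar landed, then I pushed until it stopped hard.

**Last checks before handing in:**

| Check | Reading |
|---|---|
| Upper half's face | flat at 67.2 mm above the bench, same height at hole and hinge |
| Tube ridge | within about 1 mm of the nest's line; top at about 71 mm (70 mm expected when shut, within depth noise) |
| Collar top | about 72 to 73 mm, so the collar is seated |
| Downward push | about 26 N |
| Sideways force at the wrist | about 8 N |

No check failed. The push briefly reached 39 N at the wrist, through the fingers and pin, before I eased it. I kept clear of the yellow pin, hammer, grille and bin but did not measure them again at the end.

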